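Seat the scale's weighing plate and put on the check weight

TASK

The steel weighing plate of the counter scale is sitting askew, propped up on the locating pin. Slide it along the scale, without lifting it off, until its hole drops over the pin and it lies flat and fully home, square with the scale, and let go of it. Then take the larger of the two brass check weights, set it down gently, upright, on the plate, and leave the other things alone.

Things in the scene. Friction and masses are not known exactly. Their poses are not given: they have to be found in the camera images.
- scale: Low white counter scale, fixed. Flat grey deck 320 x 250 mm (its x, y), 60 mm above the counter; a keypad console 35 mm high stands out 47 mm from its -x side, towards the robot. Origin on the counter under the deck's centre; x away from the console, z up.
- scale_pin (a point): Foot of the scale's fixed metal pin, on the deck, 50 mm towards +x from the deck's centre. The pin is 20 mm across at its foot and narrows by a cone from 3 mm height to 12 mm across at its flat top, 7 mm above the deck. Axes as the scale's: when the plate is home its axes run parallel to these.
- pan: The loose steel weighing plate, 200 mm (its x) by 160 mm (its y) by 8 mm thick, 0.5 to 0.8 kg; origin at the middle of its underside, x from its rail towards its hole, z up. At first its -x edge lies on the deck and its underside rests on the pin's top (tilt about 2.4 degrees), turned up to 20 degrees from the scale.
- pan_hole (a point): Centre of the plate's round hole, at its underside: 24 mm across, on the plate's centre line, 30 mm towards its +x from its middle; at first some 30 to 70 mm from the pin. Axes as the plate's.
- pan_rail (a point): Middle of the plate's guard rail, the place to grip it: a round steel bar 10 mm thick along the plate's y, 100 mm long between two posts, its axis 32 mm above the plate's top face (40 mm above its underside), 115 mm towards the plate's -x from the hole's centre. Axes as the plate's. Being round, it lets the plate pivot in the grip.
- weight_mid (a point): Middle (33 mm over its underside) of the larger brass check weight, 0.5 kg, loose, upright on the counter: a cylinder 40 mm in diameter and 46 mm high with a knob on top 20 mm in diameter, 66 mm high in all. z up along it.
- weight: The same larger weight; origin at the centre of its underside.
- small_weight_mid (a point): Middle (26 mm over its underside) of the smaller brass check weight, of the same form, 30 mm in diameter, 52 mm high in all; to be left alone. The two may stand in either place.
- jar: Bystander: closed green glass jar, 72 mm in diameter, 110 mm high; origin at the centre of its underside.
- cheese: Bystander: small wheel of cheese, 110 mm in diameter, 42 mm high; origin at the centre of its underside.
There are look-alikes about, which are no part of the job. What is shaped like the weight but blue or orange is not meant.

How it is judged:
On the way, in this order (a step that is already met when the one before it is completed fails the run):
1. the plate lies home: hole over the pin, flat on the deck, square with the scale, let go, nothing on it yet (horizontal distance between pan_hole and scale_pin below 0.004 m and z of pan_hole in the frame of scale_pin below 0.002 m and angle between pan_hole's own z axis and vertical below 0.02 rad and angle between the x axis of pan_hole and the x axis of scale_pin, either way round below 0.15 rad and contact force between each of the fingers, weight and pan below 0.05 N and linear speed of pan below 0.02 m/s), for 0.2 s.
2. the larger weight stands on the plate (contact force between weight and pan above 2 N), for 0.2 s.
At the end, for the whole second after the job is handed in: Plate home: hole within 4 mm of the pin axis, underside within 2 mm of the deck, tilt under 0.02 rad, square with the scale within 0.15 rad. Larger weight upright (0.06 rad) on the plate, its centre inside the plate's edges. Both released and at rest (horizontal distance between pan_hole and scale_pin below 0.004 m and z of pan_hole in the frame of scale_pin below 0.002 m and angle between pan_hole's own z axis and vertical below 0.02 rad and angle between the x axis of pan_hole and the x axis of scale_pin, either way round below 0.15 rad and x of weight in the frame of pan between -0.1 and 0.1 m and y of weight in the frame of pan between -0.08 and 0.08 m and z of weight in the frame of pan between 0.004 and 0.012 m and angle between weight's own z axis and vertical below 0.06 rad and contact force between weight and pan above 2 N and linear speed of each of weight, pan below 0.02 m/s and contact force between the fingers and weight below 0.05 N); the robot touches nothing.
It fails at once if the plate is lifted off: its hole or its rail more than 20 mm above where it is when home (height (world z) of pan_hole above 0.08 m or height (world z) of pan_rail above 0.12 m).
It fails at once if the larger weight is let fall from more than 25 mm above the plate (contact force between the fingers and weight below 0.01 N and height (world z) of weight above 0.093 m).
It fails at once if the larger weight is tipped over (angle between weight's own z axis and vertical above 0.8 rad).
It fails at once if a bystander (smaller weight, jar or cheese) is moved more than 25 mm (distance of any of small_weight_mid, jar, cheese from where it was at the start of the episode above 0.025 m).
It also fails if it takes over 54 s, if anything falls off the work surface, if the arm or the gripper's body presses on something with over 40 N, if the wrist force passes 120 N, or if a joint passes its speed limit or range.

ROBOT

A 6-joint arm with a two-finger parallel gripper is mounted at the origin on the work surface. World frame = base frame: x ahead of the robot, y to its left, z up, the work surface at z = 0. Lengths are in m, angles in rad, forces in N, time in s.
With the tool pointing down it reaches from about 0.275 to 0.875 m from the base axis. Payload 12.5 kg.
Tool frame: the origin (TCP) lies at the very end of the fingers, on their centre line; the grasp point (between the pads) lies 19 mm behind it; z points along the fingers, y is the line along which they close (so a half turn about z gives the same grasp; the last joint's range is limited). The gripper opens to 85 mm and grips with 20 to 120 N. Pads are 22 mm wide; open, the fingers measure 114 mm over their backs; the gripper's body (76 mm by 85 mm) begins 54 mm behind the grasp point. The pads swing forward as they close: fully open they stand 13 mm farther back than shut.
Start: joints at [1.114, 0.351, 1.652, -0, 1.139, -0.085], TCP at [0.2, 0.512, 0.231] pointing down, gripper open.
Joint ranges: [-2.75, 2.75], [-0.79, 2.1], [0.01, 2.65], [-1.57, 4.71], [0.07, 3.14], [-2.87, 2.87]. Speed limits (rad/s): [2.22, 2.22, 2.79, 3.14, 3.14, 3.14].

INTERFACE

Orientations are given as a unit quaternion [x, y, z, w].
In Python, from rig import * gives the robot as it stands. The module is installed in compiled form; this text tells all that it offers.
- The arm moves only by the tool send_rows, never from a script. Its argument "targets" is a list of rows, each an object with "dp": the shift along the world's x, y, z in m, a list of three; "delta_rot": the turn, a rotation vector about the world's x, y, z in degrees, a list of three; "jaw": the finger opening in m, from 0 to 0.0854. A call has 1 to 8 rows; each row shifts and turns the commanded pose from where the row before left it; what a row does not reach is not made up. A row lasts 1/10 s, in which the tool goes at most 50 mm and 8.59 degrees, less where a joint would pass 70% of its speed; a pose out of reach is approached as far as the arm can. A call with a gripper value outside its range is refused whole. The fingers move at their own pace and stop on an object; the grip force is fixed at half the most. Time passes only in rows, so rows that do not move let the fingers close. It gives the time, the measured TCP pose, the force, the opening and the grip force at its end, in the units of the state.
- state(): the state, without advancing time (a new reading comes with each control period).
- grab_frame(name): name is "scene" or "top" or "wrist"; returns a dict with "pixels" (420x560x3 uint8, red, green, blue), "mtx" (3x3 intrinsics, pixels), "D" ([k1, k2, p1, p2, k3] as OpenCV has them; the pictures are not rectified), "pose" (4x4, takes a point from camera to world coordinates); the wrist camera has in their place "hand_eye" (4x4, takes a point from camera to tool coordinates, whose origin is the TCP and whose axes are the flange's). Camera axes: x right, y up, looking along -z (the intrinsics and any distortion apply to the point x, -y, -z); pixel columns grow to the right and rows downward; lengths in m; the calibration is good to about 2 mm. A picture is of the moment at which its call begins: read the wrist's pose just before it. There is no depth.
- sign_off(): hands the job in; it is judged then, once.
Trained networks look in a picture, given as the dict that the camera call returned (one of the last four; its "shot" number tells which), for a name from the list of things; names that differ only in an ending like _2 or _b are one class to them, and where a whole thing is asked for, a point or a joint stands for the part that bears it (a point fixed in the world has none). Each returns a list of dicts, best first, with "confidence" (0 to 1); they miss things now and then, are a little off and sometimes report something else, mostly with a low value. They report only what shows in the picture. A call takes as long as a camera call. They do not tell look-alikes from the thing itself.
- look_for(target, picture): "position" ([x, y, z] in m, in world coordinates, good to about 4 mm: the middle of the surface that is visible of it).
- outline_of(target, picture): "pixels" (420x560 bool, what is visible of it).
The state is a dict: "clock": time; "joint_positions": joint angles; "joint_velocities": joint speeds; "joint_efforts": joint torques, N m; "tcp_pos": TCP position; "ee_rot": TCP orientation; "contact_force": force on the tool from outside, world axes, zero at the start; "ft_torque": the same for the moment, N m; "width": finger opening in m; "finger_force": force on a finger pad.
Only numpy, scipy, OpenCV 4.12 (cv2) and the standard library are available. Lean on these libraries where they do the work, as an engineer would, in place of code of your own. Each camera call takes 0.05 s, during which the arm holds its last target. There are 200 camera calls.

## Working session

There is one attempt and no reset: what is moved stays moved. The work goes in short steps, Python scripts to look and compute and a tool call to move; the robot and the scene stay as the last step left them, time stands still between calls to the robot, and variables do not carry over. Pictures are saved under pics/ and viewed, at most 10 in all, crops included, and the job is handed in when it is done.

Besides the shell and the picture viewer there is one more tool, called as a command line: name --argument value ..., lists and objects as JSON in quotes. send_rows: Moves the arm, as the interface text tells. Its arguments: {"type":"object","properties":{"targets":{"type":"array"}},"required":["targets"]}

```bash
mkdir -p pics
cat > h.py <<'E'
from rig import *
import numpy as np, cv2
from scipy.spatial.transform import Rotation as R
def pose(f):
    if "pose" in f: return np.array(f["pose"])
    s=f["st"]; T=np.eye(4); T[:3,:3]=R.from_quat(s["ee_rot"]).as_matrix(); T[:3,3]=s["tcp_pos"]; return T@np.array(f["hand_eye"])
def grab(n):
    s=state(); f=grab_frame(n); f["st"]=s; return f
def unproj(f,uv,z):
    p=cv2.undistortPoints(np.array(uv,float).reshape(-1,1,2),np.array(f["mtx"]),np.array(f["D"])).reshape(-1,2)
    T=pose(f); d=np.c_[p[:,0],-p[:,1],-np.ones(len(p))]@T[:3,:3].T; o=T[:3,3]
    return o+d*((z-o[2])/d[:,2])[:,None]
def proj(f,X):
    T=np.linalg.inv(pose(f)); c=np.atleast_2d(X)@T[:3,:3].T+T[:3,3]
    c=c*[1,-1,-1]
    return cv2.projectPoints(c.reshape(-1,1,3),np.zeros(3),np.zeros(3),np.array(f["mtx"]),np.array(f["D"]))[0].reshape(-1,2)
def save(f,n): cv2.imwrite("pics/"+n+".png",f["pixels"][:,:,::-1])
E
cat > a.py <<'E'
from h import *
ims=[]
for n in ["top","scene"]:
    f=grab(n); save(f,n+"0")
    print(n,np.round(pose(f)[:3,3],3))
    for t in ["scale","scale_pin","pan","pan_hole","pan_rail","weight_mid","weight","small_weight_mid","jar","cheese"]:
        for d in look_for(t,f)[:4]:
            print(t,np.round(d["position"],3),round(d["confidence"],2),np.round(proj(f,d["position"])[0]))
print(state())
E
python3 a.py
```

```text
top [0.27  0.038 1.417]
scale [0.521 0.085 0.06 ] 0.78 [249. 207.]
scale_pin [0.528 0.083 0.063] 0.58 [250. 204.]
pan [0.542 0.076 0.07 ] 0.58 [253. 199.]
pan_hole [0.544 0.076 0.073] 0.9 [252. 198.]
pan_hole [0.388 0.356 0.115] 0.36 [143. 251.]
pan_rail [0.544 0.074 0.074] 0.62 [253. 198.]
weight_mid [ 0.338 -0.316  0.047] 0.67 [394. 277.]
weight_mid [ 0.484 -0.333  0.047] 0.64 [398. 224.]
weight_mid [ 0.414 -0.32   0.045] 0.52 [394. 249.]
weight_mid [ 0.472 -0.265  0.049] 0.47 [374. 227.]
weight [ 0.411 -0.318  0.046] 0.75 [393. 250.]
weight [ 0.476 -0.268  0.044] 0.64 [375. 226.]
weight [ 0.336 -0.323  0.05 ] 0.64 [396. 277.]
weight [ 0.485 -0.333  0.045] 0.5 [398. 224.]
jar [0.387 0.358 0.112] 0.87 [143. 251.]
cheese [0.543 0.367 0.047] 0.81 [149. 198.]
scene [ 1.28  -0.593  0.76 ]
scale [0.656 0.024 0.062] 0.72 [327. 257.]
scale_pin [0.655 0.018 0.054] 0.77 [325. 261.]
pan [0.556 0.067 0.074] 0.61 [313. 227.]
pan_hole [0.554 0.066 0.076] 0.88 [312. 226.]
pan_rail [0.555 0.069 0.076] 0.62 [313. 226.]
weight_mid [ 0.495 -0.275  0.044] 0.83 [179. 279.]
weight_mid [ 0.346 -0.336  0.
[... 588 characters left out ...]
11439131e+00,  3.50682166e-01,  1.65183440e+00, -5.23623954e-06,
        1.13911759e+00, -8.45602739e-02]), 'joint_velocities': array([-1.43236928e-03,  7.82258368e-04, -1.12097012e-03,  5.01270242e-04,
       -1.30755252e-03,  4.57860641e-05]), 'joint_efforts': array([-2.09164675e-03, -5.06057954e+01, -2.91634995e+01, -1.71699385e-04,
        7.56722638e-04, -2.73915823e-06]), 'tcp_pos': array([0.1997756 , 0.51239748, 0.23128624]), 'ee_rot': array([ 1.84852011e-01,  9.82766368e-01, -2.06302787e-05, -3.25267738e-06]), 'contact_force': array([-0.47093241,  0.3021006 , -0.09597165]), 'ft_torque': array([-0.03574483,  0.00808421,  0.01588838]), 'finger_force': 0.0, 'width': 0.08574642062821997}
```

View images.

```bash
python3 -c "
import cv2
a=cv2.imread('pics/top0.png')[130:330,100:440];b=cv2.imread('pics/scene0.png')[130:350,90:430]
cv2.imwrite('pics/t1.png',cv2.resize(a,None,fx=2.3,fy=2.3,interpolation=2));cv2.imwrite('pics/s1.png',cv2.resize(b,None,fx=2.3,fy=2.3,interpolation=2))"
```

```text
(no output)
```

View pics/t1.png

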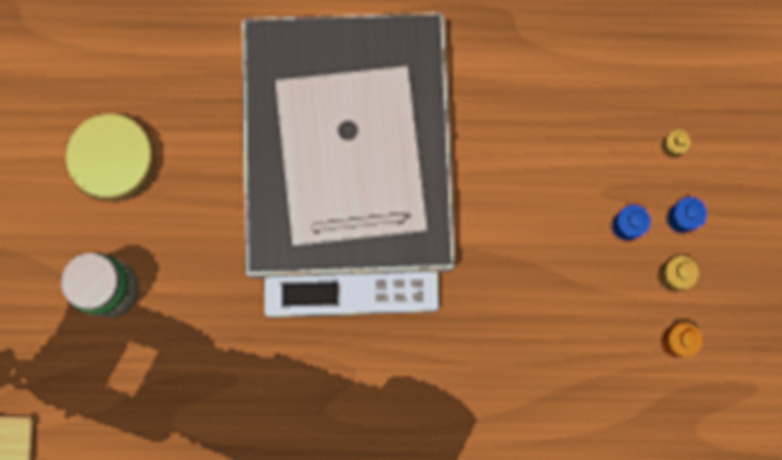

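View pics/s1.png

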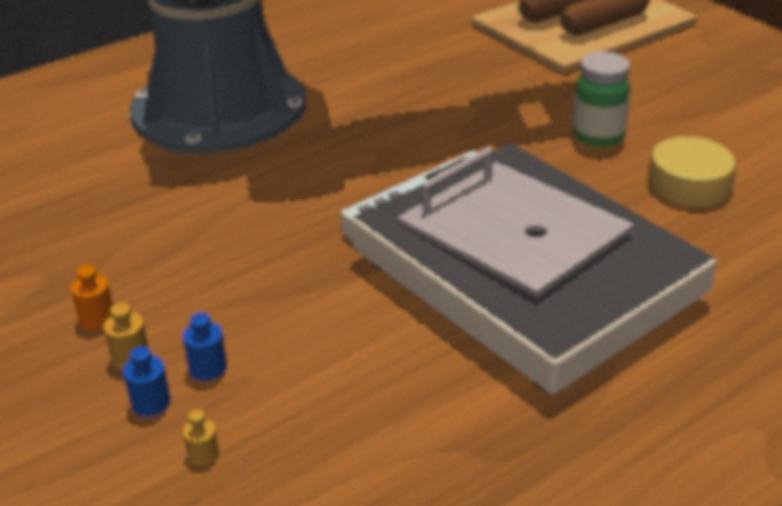

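The top view (2.3x crop) shows the plate turned on the deck, with its hole at crop (347,130) and its rail from (312,228) to (409,216). The larger brass weight is at (681,272), with the orange one and two blue ones close by, and the small brass one is at (678,142). The scene view agrees with this.

```bash
cat > b.py <<'E'
from h import *
import sys
f=grab("top"); im=f["pixels"]; hsv=cv2.cvtColor(im,cv2.COLOR_RGB2HSV)
roi=np.zeros(im.shape[:2],bool); roi[130:250,195:305]=1
def rect(m,z,nm):
    c,_=cv2.findContours(m.astype(np.uint8),cv2.RETR_EXTERNAL,cv2.CHAIN_APPROX_NONE)
    c=max(c,key=cv2.contourArea).reshape(-1,2)
    p=unproj(f,c,z)[:,:2]*1000
    r=cv2.minAreaRect(p.astype(np.float32)); print(nm,r); return r
dark=(hsv[:,:,1]<70)&(hsv[:,:,2]<110)&roi
light=(hsv[:,:,1]<70)&(hsv[:,:,2]>150)&roi
rect(dark,.06,"deck")
ins=np.zeros_like(roi); ins[150:242,212:292]=1
rect(light&ins,.0722,"pan")
# hole
c=(slice(182,192),slice(245,257)); hs=np.zeros_like(roi); hs[178:196,242:260]=1
hm=(hsv[:,:,2]<120)&hs; ys,xs=np.nonzero(hm); print("hole",unproj(f,[[xs.mean(),ys.mean()]],.070),hm.sum())
print("rail ends",unproj(f,[[100+312/2.3,130+228/2.3],[100+409/2.3,130+216/2.3]],.101))
g=cv2.cvtColor(im,cv2.COLOR_RGB2HSV); br=(abs(g[:,:,0].astype(int)-23)<6)&(g[:,:,1]>110)&(g[:,:,2]>110)
b=np.zeros_like(roi); b[232:264,383:408]=1
ys,xs=np.nonzero(br&b); print("wt",xs.mean(),ys.mean(),unproj(f,[[xs.mean(),ys.mean()]],.046),(br&b).sum())
print(unproj(f,[[100+x/2.3,130+y/2.3] for x,y in [(244,18),(442,13),(453,267),(248,273)]],.06))
print(f["mtx"][0],f["D"])
E
python3 b.py
```

```text
deck ((567.1870727539062, 82.9430160522461), (308.4693908691406, 238.15457153320312), 3.1599230766296387)
pan ((546.9454345703125, 77.29077911376953), (202.17987060546875, 159.82879638671875), 7.745603084564209)
hole [[0.57720651 0.08155971 0.07      ]] 48
rail ends [[0.45217132 0.11761043 0.101     ]
 [0.46865967 0.00545681 0.101     ]]
wt 395.95953757225436 248.07514450867052 [[ 0.41624465 -0.32499238  0.046     ]] 173
[[ 0.71703359  0.21200853  0.06      ]
 [ 0.72950916 -0.03199836  0.06      ]
 [ 0.41460113 -0.0490126   0.06      ]
 [ 0.4023789   0.19417883  0.06      ]]
[497.95395172   0.         272.75022883] [-0.00810333  0.          0.          0.          0.        ]
```

send_rows --targets '[{"dp":[0.022,-0.037,0.0],"delta_rot":[0,0,-5],"jaw":0.085},{"dp":[0.022,-0.037,0.0],"delta_rot":[0,0,-5],"jaw":0.085},{"dp":[0.022,-0.037,0.0],"delta_rot":[0,0,-5],"jaw":0.085},{"dp":[0.022,-0.037,0.0],"delta_rot":[0,0,-5],"jaw":0.085},{"dp":[0.022,-0.037,0.0],"delta_rot":[0,0,-5],"jaw":0.085},{"dp":[0.022,-0.037,0.0],"delta_rot":[0,0,-5],"jaw":0.085},{"dp":[0.022,-0.037,0.0],"delta_rot":[0,0,-5],"jaw":0.085},{"dp":[0.022,-0.037,0.0],"delta_rot":[0,0,-5],"jaw":0.085}]'

```text
clock: 1.95
tcp_pos: [0.3764, 0.2149, 0.2315]
ee_rot: [0.511, 0.859, 0.0, 0.0]
contact_force: [0.8, -0.1, -0.4]
width: 0.085
finger_force: 0.0
```

send_rows --targets '[{"dp":[0.022,-0.037,0.0],"delta_rot":[0,0,-5],"jaw":0.085},{"dp":[0.022,-0.037,0.0],"delta_rot":[0,0,-5],"jaw":0.085},{"dp":[0.022,-0.037,0.0],"delta_rot":[0,0,-5],"jaw":0.085},{"dp":[0.02,-0.037,0.0],"delta_rot":[0,0,-6],"jaw":0.085},{"dp":[0,0,0],"delta_rot":[0,0,0],"jaw":0.085},{"dp":[0,0,0],"delta_rot":[0,0,0],"jaw":0.085}]'

```text
clock: 2.55
tcp_pos: [0.4618, 0.0679, 0.2312]
ee_rot: [0.659, 0.753, -0.0, -0.0]
contact_force: [-0.4, 0.7, 0.2]
width: 0.0854
finger_force: 0.0
```

Run:
```python
from h import *
f=grab("wrist"); save(f,"w0"); s=f["st"]; print(s["tcp_pos"],R.from_quat(s["ee_rot"]).as_matrix()[:,1],s["clock"])
print(pose(f))
# expected positions
for n,X in [("hole",[.5767,.0813,.0735]),("rail",[.4615,.0645,.101]),("pin",[.616,.0855,.06])]: print(n,proj(f,X))
```

```text
[0.46183496 0.06786015 0.23115998] [ 9.91158864e-01  1.32679927e-01 -3.79089807e-04] 2.55
[[ 9.91219483e-01 -1.25144896e-01 -4.26929856e-02  4.50717696e-01]
 [ 1.32226746e-01  9.37754697e-01  3.21142048e-01  1.50983272e-01]
 [-1.53740465e-04 -3.23967410e-01  9.46068229e-01  3.74016132e-01]
 [ 0.00000000e+00  0.00000000e+00  0.00000000e+00  1.00000000e+00]]
hole [[411.7662976  197.12929649]]
rail [[275.05201024 208.55904517]]
pin [[451.25253434 194.01764737]]
```

View pics/w0.png

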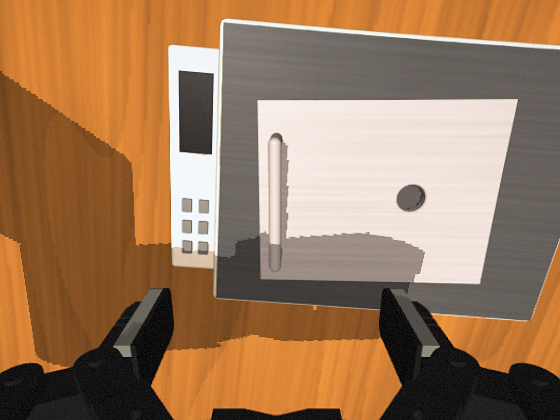

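The wrist view shows the rail upright at column 275 (rows 135–270), the hole at (411,198), the plate corners at (258,100), (517,99), (481,284) and (261,279), and the deck corners at (221,20), (214,298) and (530,320).

Run:
```python
from h import *
f=grab("wrist")
print("deck",unproj(f,[[222,21],[215,297],[530,319]],.06).round(4).tolist())
for uv,z in [((258,100),.068),((517,99),.0764),((481,284),.0764),((261,279),.068),((411,198),.0735),((275,135),.1055),((275,270),.1055)]:
    print(uv,unproj(f,[uv],z).round(4).tolist())
```

```text
deck [[0.4027, 0.1957, 0.06], [0.4165, -0.046, 0.06], [0.7282, -0.0278, 0.06]]
(258, 100) [[0.4369, 0.143, 0.068]]
(517, 99) [[0.6343, 0.1695, 0.0764]]
(481, 284) [[0.6578, 0.011, 0.0764]]
(261, 279) [[0.4587, -0.0159, 0.068]]
(411, 198) [[0.5759, 0.0814, 0.0735]]
(275, 135) [[0.4536, 0.1219, 0.1055]]
(275, 270) [[0.468, 0.0143, 0.1055]]
```

send_rows --targets '[{"dp":[-0.001,-0.002,-0.04],"delta_rot":[0,0,0],"jaw":0.07},{"dp":[0,0,-0.04],"delta_rot":[0,0,0],"jaw":0.05},{"dp":[0,0,-0.04],"delta_rot":[0,0,0],"jaw":0.045},{"dp":[0,0,-0.029],"delta_rot":[0,0,0],"jaw":0.04},{"dp":[0,0,0],"delta_rot":[0,0,0],"jaw":0.035},{"dp":[0,0,0],"delta_rot":[0,0,0],"jaw":0.03}]'

```text
clock: 3.25
tcp_pos: [0.4608, 0.0672, 0.083]
ee_rot: [0.657, 0.754, -0.0, -0.0]
contact_force: [-0.1, 0.6, 0.8]
width: 0.0305
finger_force: 0.0
```

send_rows --targets '[{"dp":[0,0,0],"delta_rot":[0,0,0],"jaw":0.02},{"dp":[0,0,0],"delta_rot":[0,0,0],"jaw":0.005},{"dp":[0,0,0],"delta_rot":[0,0,0],"jaw":0.005},{"dp":[0,0,0],"delta_rot":[0,0,0],"jaw":0.005},{"dp":[0,0,0],"delta_rot":[0,0,0],"jaw":0.005}]'

```text
clock: 3.75
tcp_pos: [0.4616, 0.0667, 0.084]
ee_rot: [0.658, 0.753, 0.001, 0.001]
contact_force: [-2.1, 1.9, 9.8]
width: 0.0081
finger_force: 58.6
```

```bash
cat > c.py <<'E'
from h import *
import sys
f=grab("wrist"); save(f,sys.argv[1]); s=f["st"]; print(s["clock"],s["tcp_pos"],R.from_quat(s["ee_rot"]).as_matrix()[:,1],s["contact_force"],s["ft_torque"],s["width"],s["finger_force"])
im=cv2.resize(f["pixels"],(800,600)); cv2.imwrite("pics/"+sys.argv[1]+".png",im[:,:,::-1])
E
python3 c.py w1
```

```text
3.75 [0.46161418 0.06669082 0.0839639 ] [0.99097359 0.13403054 0.00267565] [-2.1199841   1.92485845  9.84965195] [0.25951005 0.36931541 0.03842872] 0.008106005870393113 58.6037403345108
```

View pics/w1.png

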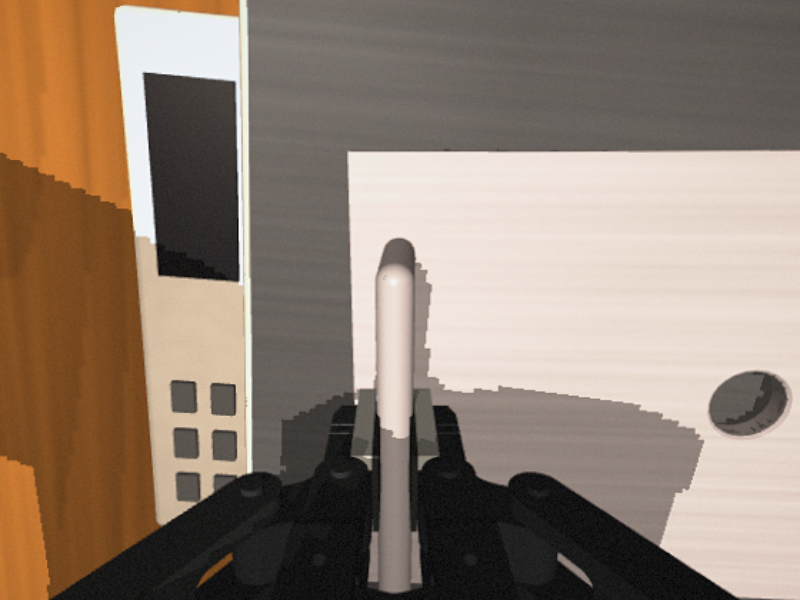

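The rail sits squarely between the pads and the hole is visible at (750,403). Next I slide and turn the plate toward the pin.

send_rows --targets '[{"dp":[0.003,0.001,0.001],"delta_rot":[0,0,-0.5],"jaw":0.005},{"dp":[0.005,0.002,0],"delta_rot":[0,0,-0.6],"jaw":0.005},{"dp":[0.005,0.002,0],"delta_rot":[0,0,-0.6],"jaw":0.005},{"dp":[0.005,0.002,0],"delta_rot":[0,0,-0.6],"jaw":0.005},{"dp":[0.005,0.002,0],"delta_rot":[0,0,-0.7],"jaw":0.005},{"dp":[0.005,0.002,0],"delta_rot":[0,0,-0.7],"jaw":0.005},{"dp":[0.003,0.001,0],"delta_rot":[0,0,-0.7],"jaw":0.005},{"dp":[0,0,0],"delta_rot":[0,0,0],"jaw":0.005}]'

```text
clock: 4.6
tcp_pos: [0.4921, 0.0786, 0.084]
ee_rot: [0.687, 0.727, -0.0, -0.0]
contact_force: [-5.1, 0.3, 8.0]
width: 0.0078
finger_force: 59.5
```

```bash
python3 c.py w2
python3 - <<'E'
from h import *
f=grab("top"); save(f,"t2")
im=f["pixels"]; c=cv2.resize(im[135:255,190:310],(600,600),interpolation=2); w=cv2.imread("pics/w2.png")[:,:,::-1]
cv2.imwrite("pics/m2.png",np.hstack([cv2.resize(w,(440,330)),cv2.resize(c,(330,330))])[:,:,::-1])
print(proj(f,[[.6156,.0862,.068]]),proj(f,[[.6156,.0862,.06]]))
E
```

```text
4.6 [0.49205725 0.07862572 0.08404625] [ 9.98376146e-01  5.69654080e-02 -1.15407116e-04] [-5.11787589  0.27272917  8.00680449] [0.03686272 0.88307013 0.03881542] 0.007759751006714927 59.47711765766144
[[249.44740377 172.90303897]] [[249.529038  173.6151996]]
```

View pics/m2.png

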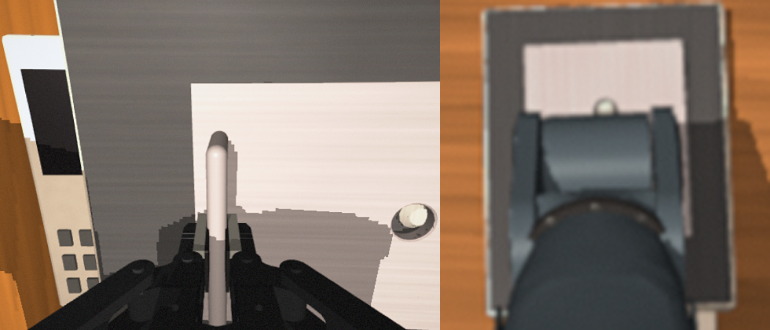

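Run:
```python
import cv2
w=cv2.imread("pics/w2.png")[340:460,680:800]
cv2.imwrite("pics/c2.png",cv2.resize(w,(600,600),interpolation=2))
```

```text
(no output)
```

View pics/c2.png

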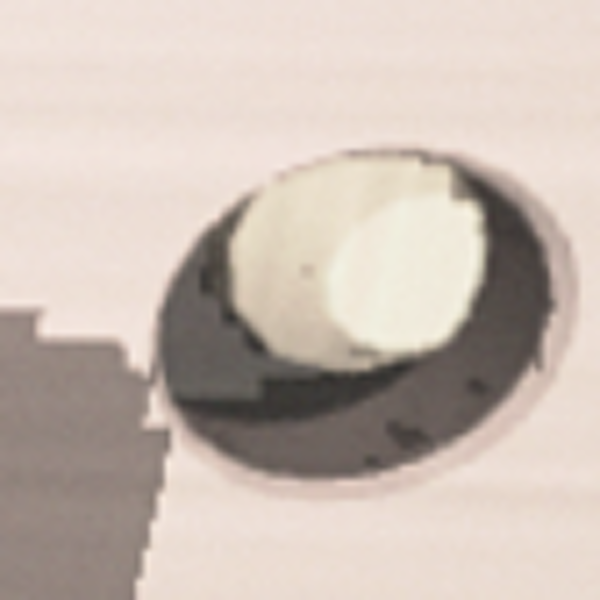

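The crop shows the pin inside the hole: its top is centred at crop (407,272) and the hole rim at (366,322).

Run:
```python
from h import *
f=grab("wrist"); print(f["st"]["tcp_pos"],f["st"]["contact_force"])
print("pin",unproj(f,[[533,276.1]],.067))
for z in (.068,.070,.072,.0745): print("hole",z,unproj(f,[[527.2,283.1]],z))
```

```text
[0.49205488 0.07863786 0.08406547] [-4.28850335  1.18610936  6.62055929]
pin [[0.61622094 0.08414442 0.067     ]]
hole 0.068 [[0.61373106 0.08072578 0.068     ]]
hole 0.07 [[0.61213809 0.08175326 0.07      ]]
hole 0.072 [[0.61054511 0.08278075 0.072     ]]
hole 0.0745 [[0.60855389 0.0840651  0.0745    ]]
```

send_rows --targets '[{"dp":[0.003,0,0],"delta_rot":[0,0,0],"jaw":0.005},{"dp":[0.003,0,0],"delta_rot":[0,0,0],"jaw":0.005},{"dp":[0.002,0,0],"delta_rot":[0,0,0],"jaw":0.005},{"dp":[0,0,0],"delta_rot":[0,0,0],"jaw":0.005},{"dp":[0,0,0],"delta_rot":[0,0,0],"jaw":0.005}]'

```text
clock: 5.25
tcp_pos: [0.5002, 0.0785, 0.0835]
ee_rot: [0.686, 0.727, 0.0, 0.0]
contact_force: [0.4, 0.8, 0.7]
width: 0.0079
finger_force: 59.3
```

```bash
python3 c.py w3
python3 - <<'E'
import cv2
w=cv2.imread("pics/w3.png")[300:480,620:800]
cv2.imwrite("pics/c3.png",cv2.resize(w,(540,540),interpolation=2))
E
```

```text
5.25 [0.50018769 0.07852719 0.08350583] [9.98346319e-01 5.74781985e-02 9.40194075e-04] [0.35787814 0.78014197 0.72738002] [0.19745511 0.19612369 0.06933257] 0.00788935636877835 59.303006529808044
```

View pics/c3.png

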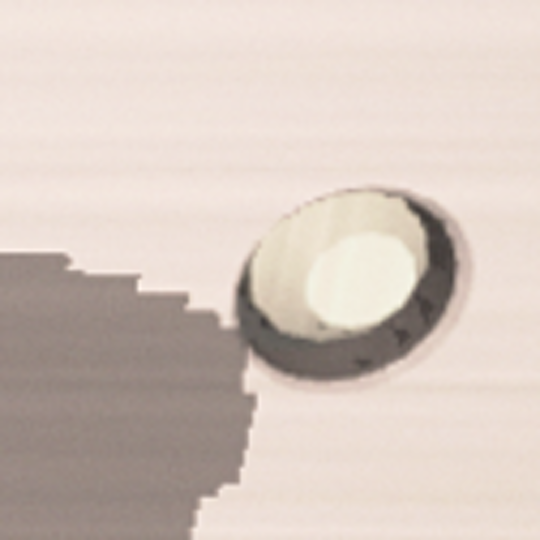

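Run:
```python
from h import *
f=grab("wrist"); print(f["st"]["tcp_pos"],f["st"]["contact_force"])
print("pin",unproj(f,[[518.2,275.3]],.067))
for z in (.068,.070,.072,.0745): print("hole",z,unproj(f,[[516.4,277.2]],z))
```

```text
[0.50017714 0.0785325  0.08349839] [0.40569654 1.01578765 0.78194459]
pin [[0.61690795 0.0842853  0.067     ]]
hole 0.068 [[0.61557029 0.08371545 0.068     ]]
hole 0.07 [[0.61404941 0.0847074  0.07      ]]
hole 0.072 [[0.61252853 0.08569935 0.072     ]]
hole 0.0745 [[0.61062743 0.08693928 0.0745    ]]
```

The plate appears to have dropped: the hole is 1.4 mm from the pin and the forces are near zero. I'll release it and check.

send_rows --targets '[{"dp":[0,0,0],"delta_rot":[0,0,0],"jaw":0.02},{"dp":[0,0,0],"delta_rot":[0,0,0],"jaw":0.04},{"dp":[0,0,0],"delta_rot":[0,0,0],"jaw":0.045},{"dp":[0,0,0.03],"delta_rot":[0,0,0],"jaw":0.045},{"dp":[0,0,0.04],"delta_rot":[0,0,0],"jaw":0.045},{"dp":[0,0,0.04],"delta_rot":[0,0,0],"jaw":0.085},{"dp":[0,0,0.04],"delta_rot":[0,0,0],"jaw":0.085},{"dp":[0,0,0],"delta_rot":[0,0,0],"jaw":0.085}]'

```text
clock: 6.15
tcp_pos: [0.5019, 0.0785, 0.2383]
ee_rot: [0.686, 0.727, 0.003, 0.003]
contact_force: [0.7, 0.3, -0.3]
width: 0.0846
finger_force: 0.0
```

```bash
python3 c.py w4
```

```text
6.15 [0.50191171 0.07852942 0.23826126] [0.99830791 0.05750932 0.00860218] [ 0.69172103  0.30241799 -0.25209718] [ 0.01746174 -0.02515713 -0.02263438] 0.08459085576213878 0.0
```

View pics/w4.png

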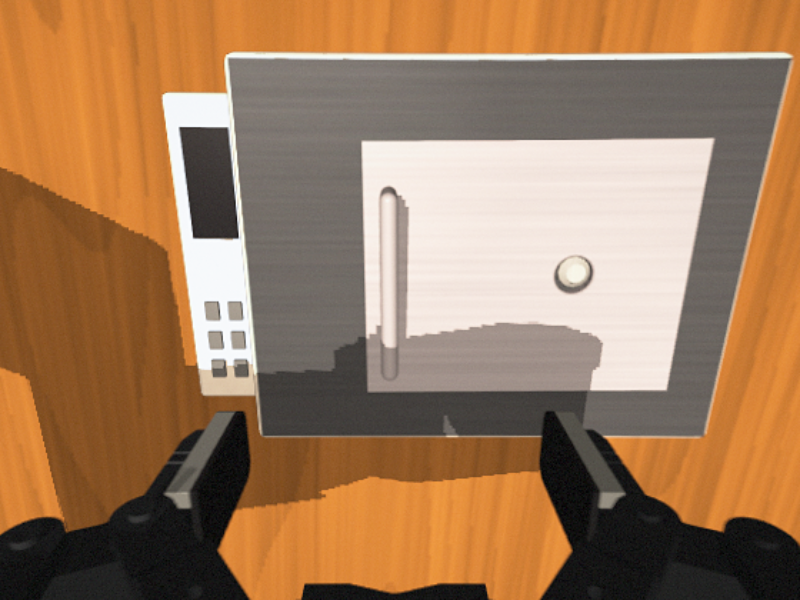

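Run:
```python
from h import *
f=grab("wrist")
q=lambda l,z: unproj(f,np.array(l)*.7,z)[:,:2]
P=q([(361,142),(714,138),(668,390),(367,392)],.068); D=q([(230,56),(790,58),(706,436),(262,436)],.06)
for X in (P,D):
    v=X[1]-X[0]+X[2]-X[3]; print(X.mean(0),[np.linalg.norm(X[i]-X[i-1]).round(4) for i in range(4)],np.degrees(np.arctan2(v[1],v[0])))
print("hole",q([(573.5,273.5)],.068),"pin",q([(575,272)],.067))
```

```text
[0.58231369 0.08198882] [np.float64(0.1582), np.float64(0.1981), np.float64(0.158), np.float64(0.199)] 3.647288979109799
[0.56418743 0.08260617] [np.float64(0.2408), np.float64(0.3061), np.float64(0.2385), np.float64(0.3103)] 3.034207404673873
hole [[0.61142833 0.08508851]] pin [[0.61255866 0.08583591]]
```

send_rows --targets '[{"dp":[-0.007,-0.034,0],"delta_rot":[0,0,-7.8],"jaw":0.085},{"dp":[-0.007,-0.034,0],"delta_rot":[0,0,-7.8],"jaw":0.085},{"dp":[-0.007,-0.034,0],"delta_rot":[0,0,-7.8],"jaw":0.085},{"dp":[-0.007,-0.034,0],"delta_rot":[0,0,-7.8],"jaw":0.085},{"dp":[-0.007,-0.034,0],"delta_rot":[0,0,-7.8],"jaw":0.085},{"dp":[-0.007,-0.034,0],"delta_rot":[0,0,-7.8],"jaw":0.085},{"dp":[-0.007,-0.034,0],"delta_rot":[0,0,-7.8],"jaw":0.085},{"dp":[-0.007,-0.034,0],"delta_rot":[0,0,-7.8],"jaw":0.085}]'

```text
clock: 7.05
tcp_pos: [0.4426, -0.1946, 0.2316]
ee_rot: [0.965, 0.264, -0.001, -0.001]
contact_force: [0.3, 0.5, -0.4]
width: 0.0849
finger_force: 0.0
```

send_rows --targets '[{"dp":[-0.008,-0.034,0],"delta_rot":[0,0,-7.8],"jaw":0.085},{"dp":[-0.008,-0.034,0],"delta_rot":[0,0,-7.8],"jaw":0.085},{"dp":[-0.007,-0.034,0],"delta_rot":[0,0,-7.8],"jaw":0.085},{"dp":[-0.007,-0.03,0],"delta_rot":[0,0,-7.5],"jaw":0.085},{"dp":[0,0,0],"delta_rot":[0,0,0],"jaw":0.085},{"dp":[0,0,0],"delta_rot":[0,0,0],"jaw":0.085}]'

```text
clock: 7.65
tcp_pos: [0.4131, -0.3253, 0.2316]
ee_rot: [1.0, 0.0, -0.001, -0.001]
contact_force: [0.2, 0.3, 0.1]
width: 0.0847
finger_force: 0.0
```

```bash
python3 c.py w5
python3 - <<'E'
from h import *
f=grab("wrist")
for d in look_for("weight",f): print(d["position"],d["confidence"])
print(proj(f,[[.416,-.325,.046],[.416,-.325,.066]])/.7)
E
```

```text
7.65 [ 0.41310834 -0.32530082  0.23164568] [ 2.21881170e-04 -9.99997685e-01 -2.14034297e-03] [0.2450238  0.3476616  0.14728153] [0.01124638 0.0879134  0.02519321] 0.08468507815785258 0.0
[0.3451, -0.326, 0.044] 0.84
[0.4884, -0.3396, 0.048] 0.82
[0.5658, -0.3258, 0.0176] 0.69
[0.4194, -0.3206, 0.0433] 0.66
[0.4776, -0.2744, 0.0444] 0.61
[[395.63564869 262.06451637]
 [395.65000266 269.95934352]]
```

View pics/w5.png

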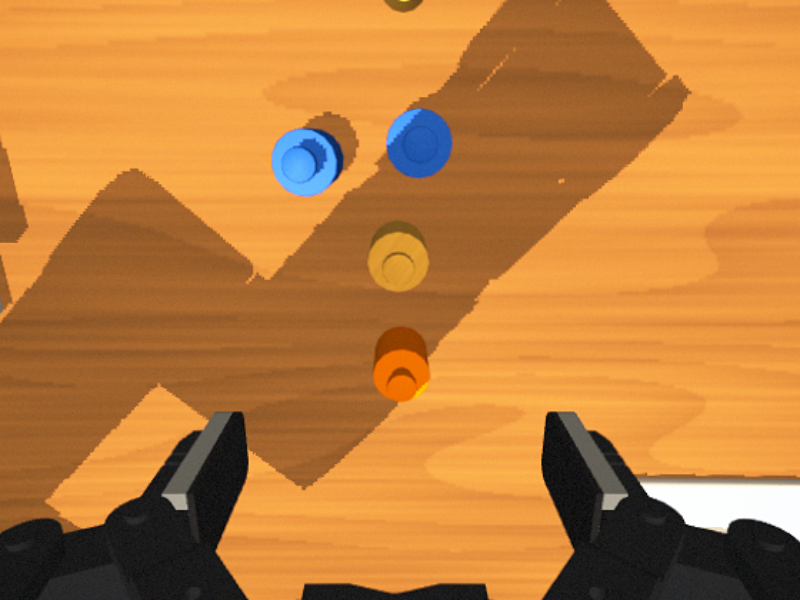

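The wrist view shows the larger brass weight with its body top at (398,262) and its knob at (398,267). That puts it at about (0.4165, -0.3235), and the gap beside each finger is free.

send_rows --targets '[{"dp":[0.0035,0.002,-0.04],"delta_rot":[0,0,0],"jaw":0.085},{"dp":[0,0,-0.045],"delta_rot":[0,0,0],"jaw":0.085},{"dp":[0,0,-0.045],"delta_rot":[0,0,0],"jaw":0.085},{"dp":[0,0,-0.045],"delta_rot":[0,0,0],"jaw":0.085},{"dp":[0,0,-0.03],"delta_rot":[0,0,0],"jaw":0.085},{"dp":[0,0,-0.0145],"delta_rot":[0,0,0],"jaw":0.085},{"dp":[0,0,0],"delta_rot":[0,0,0],"jaw":0.06},{"dp":[0,0,0],"delta_rot":[0,0,0],"jaw":0.045}]'

```text
clock: 8.6
tcp_pos: [0.418, -0.3238, 0.0149]
ee_rot: [1.0, 0.0, 0.001, 0.0]
contact_force: [0.2, -0.2, -0.4]
width: 0.0583
finger_force: 0.0
```

send_rows --targets '[{"dp":[0,0,0],"delta_rot":[0,0,0],"jaw":0.035},{"dp":[0,0,0],"delta_rot":[0,0,0],"jaw":0.03},{"dp":[0,0,0],"delta_rot":[0,0,0],"jaw":0.03},{"dp":[0,0,0],"delta_rot":[0,0,0],"jaw":0.03}]'

```text
clock: 9.0
tcp_pos: [0.4184, -0.3247, 0.0159]
ee_rot: [1.0, 0.0, 0.001, 0.001]
contact_force: [0.7, -0.0, 8.4]
width: 0.038
finger_force: 59.3
```

send_rows --targets '[{"dp":[0,0,0.02],"delta_rot":[0,0,0],"jaw":0.03},{"dp":[0,0,0.035],"delta_rot":[0,0,0],"jaw":0.03},{"dp":[0,0,0.035],"delta_rot":[0,0,0],"jaw":0.03},{"dp":[0,0.01,0.035],"delta_rot":[0,0,0],"jaw":0.03},{"dp":[0.005,0.02,0.025],"delta_rot":[0,0,0],"jaw":0.03},{"dp":[0.012,0.03,0],"delta_rot":[0,0,0],"jaw":0.03},{"dp":[0.015,0.04,0],"delta_rot":[0,0,0],"jaw":0.03},{"dp":[0.015,0.04,0],"delta_rot":[0,0,0],"jaw":0.03}]'

```text
clock: 9.8
tcp_pos: [0.4644, -0.1823, 0.1648]
ee_rot: [1.0, -0.0, 0.001, 0.0]
contact_force: [1.0, -0.9, -4.6]
width: 0.0374
finger_force: 61.9
```

send_rows --targets '[{"dp":[0.015,0.04,0],"delta_rot":[0,0,0],"jaw":0.03},{"dp":[0.015,0.04,0],"delta_rot":[0,0,0.8],"jaw":0.03},{"dp":[0.015,0.04,0],"delta_rot":[0,0,0.8],"jaw":0.03},{"dp":[0.015,0.04,0],"delta_rot":[0,0,0.8],"jaw":0.03},{"dp":[0.015,0.04,0],"delta_rot":[0,0,0.8],"jaw":0.03},{"dp":[0.015,0.035,0],"delta_rot":[0,0,0],"jaw":0.03},{"dp":[0.01,0.02,0],"delta_rot":[0,0,0],"jaw":0.03},{"dp":[0,0,0],"delta_rot":[0,0,0],"jaw":0.03}]'

```text
clock: 10.6
tcp_pos: [0.5648, 0.0738, 0.1644]
ee_rot: [1.0, 0.029, 0.001, -0.0]
contact_force: [0.8, -0.4, -4.8]
width: 0.0371
finger_force: 61.7
```

send_rows --targets '[{"dp":[0,0.007,-0.025],"delta_rot":[0,0,0],"jaw":0.03},{"dp":[0,0,-0.03],"delta_rot":[0,0,0],"jaw":0.03},{"dp":[0,0,-0.015],"delta_rot":[0,0,0],"jaw":0.03},{"dp":[0,0,-0.004],"delta_rot":[0,0,0],"jaw":0.03},{"dp":[0,0,-0.002],"delta_rot":[0,0,0],"jaw":0.03},{"dp":[0,0,-0.001],"delta_rot":[0,0,0],"jaw":0.03},{"dp":[0,0,0],"delta_rot":[0,0,0],"jaw":0.03}]'

```text
clock: 11.3
tcp_pos: [0.5648, 0.0783, 0.0877]
ee_rot: [1.0, 0.028, 0.001, -0.0]
contact_force: [-0.1, -0.2, -4.5]
width: 0.0375
finger_force: 61.7
```

send_rows --targets '[{"dp":[0,0,-0.001],"delta_rot":[0,0,0],"jaw":0.03},{"dp":[0,0,-0.001],"delta_rot":[0,0,0],"jaw":0.03},{"dp":[0,0,-0.001],"delta_rot":[0,0,0],"jaw":0.03},{"dp":[0,0,0],"delta_rot":[0,0,0],"jaw":0.03}]'

```text
clock: 11.7
tcp_pos: [0.5644, 0.0785, 0.084]
ee_rot: [1.0, 0.028, 0.0, 0.0]
contact_force: [-1.3, -1.0, -1.2]
width: 0.0373
finger_force: 62.3
```

send_rows --targets '[{"dp":[0,0,-0.001],"delta_rot":[0,0,0],"jaw":0.03},{"dp":[0,0,0],"delta_rot":[0,0,0],"jaw":0.03}]'

```text
clock: 11.9
tcp_pos: [0.5644, 0.0785, 0.0839]
ee_rot: [1.0, 0.028, 0.0, 0.0]
contact_force: [-5.9, -0.2, 10.3]
width: 0.0375
finger_force: 63.7
```

send_rows --targets '[{"dp":[0,0,0.0005],"delta_rot":[0,0,0],"jaw":0.04},{"dp":[0,0,0],"delta_rot":[0,0,0],"jaw":0.06},{"dp":[0,0,0],"delta_rot":[0,0,0],"jaw":0.085},{"dp":[0,0,0],"delta_rot":[0,0,0],"jaw":0.085},{"dp":[0,0,0.03],"delta_rot":[0,0,0],"jaw":0.085},{"dp":[0,0,0.04],"delta_rot":[0,0,0],"jaw":0.085},{"dp":[0,0,0.045],"delta_rot":[0,0,0],"jaw":0.085},{"dp":[0,0,0.04],"delta_rot":[0,0,0],"jaw":0.085}]'

```text
clock: 12.7
tcp_pos: [0.5642, 0.0784, 0.2404]
ee_rot: [1.0, 0.028, 0.0, -0.0]
contact_force: [0.5, -0.5, 0.2]
width: 0.0849
finger_force: 0.0
```

send_rows --targets '[{"dp":[-0.03,0,0.01],"delta_rot":[0,0,0],"jaw":0.085},{"dp":[-0.04,0,0],"delta_rot":[0,0,0],"jaw":0.085},{"dp":[-0.03,0,0],"delta_rot":[0,0,0],"jaw":0.085},{"dp":[0,0,0],"delta_rot":[0,0,0],"jaw":0.085},{"dp":[0,0,0],"delta_rot":[0,0,0],"jaw":0.085}]'

```text
clock: 13.2
tcp_pos: [0.4646, 0.0784, 0.2487]
ee_rot: [1.0, 0.028, 0.001, -0.0]
contact_force: [1.4, 0.2, 0.2]
width: 0.0848
finger_force: 0.0
```

```bash
python3 c.py w6
```

```text
13.2 [0.46455687 0.07844661 0.24873606] [ 5.58567250e-02 -9.98438794e-01 -2.61501101e-07] [1.36220087 0.17486038 0.22950788] [-0.02251461 -0.03044956 -0.05000274] 0.0848164602656575 0.0
```

View pics/w6.png

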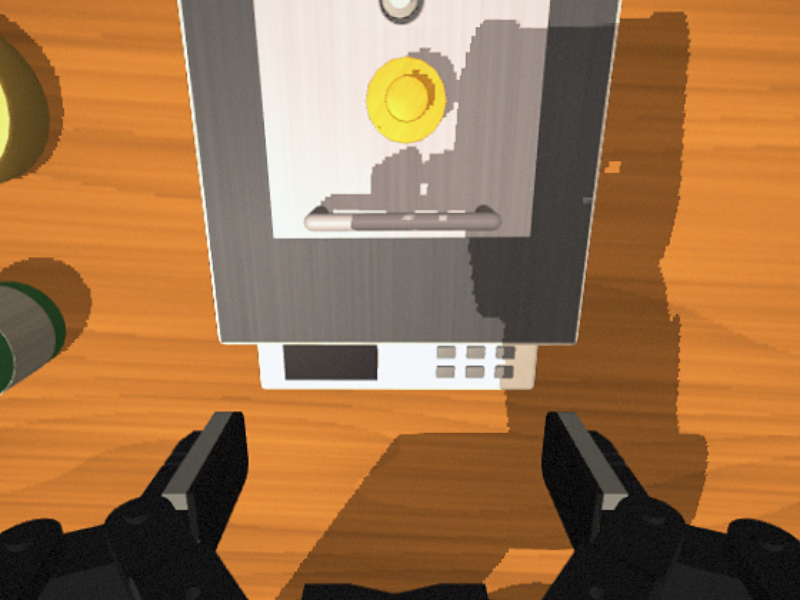

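The weight stands upright on the plate at (406,99). The pin shows in the hole at (400,5), the plate is square with the deck, and the gripper is clear of everything.

```bash
python3 -c "
from rig import *
print(sign_off())"
```

```text
the job is handed in; nothing more can be done
None
```

The plate is home over the pin and let go, with the larger brass weight upright on it. I moved nothing else, and handed the job in at about 13 s on the robot's clock; no verdict came back.

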